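# Crank the slicing guide to the green mark

## Robot

A 6-joint arm with a two-finger parallel gripper is mounted at the origin on a cart in front of the work surface, level with it; the furniture and walls round the work are solid. World frame = base frame: x ahead of the robot, y to its left, z up, the work surface at z = 0. Lengths are in m, angles in rad, forces in N, time in s.
With the tool pointing down it reaches from about 0.25 to 0.775 m from the base axis. Payload 4 kg.
Tool frame: the origin (TCP) lies at the centre of the arm's flange, where the gripper is bolted on; the fingertips stand 199 mm ahead of it and the grasp point (between the pads) lies 180 mm ahead of it (robot.tcp_to_tips is the z of the fingertips in the tool frame, in m); z points along the fingers, y is the line along which they close (so a half turn about z gives the same grasp; the last joint's range is limited). The gripper opens to 94 mm and grips with 3 to 60 N. Pads are 16 mm wide; open, the fingers measure 119 mm over their backs; the gripper's body (75 mm by 177 mm) begins 78 mm behind the grasp point.
Start: joints at [1.031, 0.087, 1.371, -0, 1.684, -0.103], TCP at [0.233, 0.498, 0.405] pointing down, gripper open.
Joint ranges: [-3.1, 3.1], [-0.76, 2.03], [0.27, 2.55], [-1.08, 4.22], [0.17, 2.65], [-2.57, 2.57]. Speed limits (rad/s): [2.79, 2.79, 3.14, 3.14, 3.14, 3.14].

## Interface

Orientations are given as [roll, pitch, yaw] about the fixed x, y, z axes, in that order (R = Rz(yaw) Ry(pitch) Rx(roll)).
In Python, from bench import robot gives the robot as it stands.
- The arm moves only by the tool play_rows, never from a script. Its arguments are lists of equal length, an entry for each row: "translation": the shift along the tool's x, y, z scaled (see below), a list of three; "twist": the turn, a rotation vector about the tool's x, y, z scaled (see below), a list of three; "gripper": the opening, from -1 (shut) to 1 (fully open). A call has 1 to 8 rows; each row shifts and turns the commanded pose from where the row before left it, along the tool's axes as they then stand; what a row does not reach is not made up. The controller multiplies each number of a shift by 0.04 m and each number of a turn by 0.1 rad. A row lasts 1/10 s, in which the tool goes at most 50 mm and 8.59 degrees, less where a joint would pass 70% of its speed; a pose out of reach is approached as far as the arm can. A call with a number of a shift or a turn outside -1 to 1 is refused whole. A call with a gripper value outside its range is refused whole. The fingers move at their own pace and stop on an object; the grip force is fixed at half the most. Time passes only in rows, so rows that do not move let the fingers close. It gives the time, the measured TCP pose, the force, the opening and the grip force at its end, in the units of the state.
- robot.get_obs(): the state, without advancing time (a new reading comes with each control period).
- robot.snapshot(name): name is "scene" or "side" or "wrist"; returns the picture (420x560x3 uint8, red, green, blue); there is no depth.
- robot.camera_model(name): a dict with "camera_matrix" (3x3 intrinsics, pixels), "rvec" (rotation vector, rad) and "tvec" (3), from world to camera coordinates, as OpenCV has them. Camera axes: x right, y down, z forward; pixel columns grow to the right and rows downward; lengths in m; the calibration is good to about 2 mm. The wrist camera is an equidistant fisheye: a pixel r from the principal point sees the ray r / f radians off the axis. A picture is of the moment at which its call begins: read the wrist's pose just before it. camera_model takes no time and is no camera call; for the wrist camera it gives the pose at the moment of the call.
- robot.close_job(): hands the job in; it is judged then, once.
Trained networks look in the newest picture that a camera, given by its name, has taken for a name from the list of things; names that differ only in an ending like _2 or _b are one class to them, and where a whole thing is asked for, a point or a joint stands for the part that bears it (a point fixed in the world has none). Each returns a list of dicts, best first, with "score" (0 to 1); they miss things now and then, are a little off and sometimes report something else, mostly with a low value. They report only what shows in the picture. A call takes as long as a camera call.
- robot.recognise(name, camera): "centre" ([x, y, z] in m, in world coordinates, good to about 4 mm: the middle of the surface that is visible of it).
- robot.spot_point(name, camera): "centre" ([x, y, z] in m, in world coordinates, good to about 4 mm: a listed point, or the origin of a listed thing).
The state is a dict: "time": time; "joint_positions": joint angles; "qvel": joint speeds; "joint_torque": joint torques, N m; "tool_pos": TCP position; "ee_rot": TCP orientation; "wrist_force": force on the tool from outside, world axes, zero at the start; "wrist_torque": the same for the moment, N m; "width": finger opening in m; "finger_force": force on a finger pad.
Only numpy, scipy, OpenCV 4.12 (cv2) and the standard library are available. Lean on these libraries where they do the work, as an engineer would, in place of code of your own. Each camera call takes 0.05 s, during which the arm holds its last target. There are 200 camera calls.

## Task

Set the bread slicing guide for small rolls: crank its handwheel round by the black crank handle until the red pointer on the wheel points at the green mark on the white dial (not the yellow one), then let go of the wheel and leave it standing there.

Things in the scene. Friction and masses are not known exactly. Their poses are not given: they have to be found in the camera images.
- crank_grip (a point): Middle of the upright black crank handle on the handwheel: a round sleeve 22 mm across, 55 mm tall (91 to 146 mm above the worktop), spinning freely on its pin, so a gripper can keep its heading while carrying it round. Point: 120 mm up, 55 mm from the wheel's upright axis. Keep fingertips 98 mm or more above the worktop to clear the wheel.
- wheel_hub (a point): Top centre of the steel hub, on the wheel's upright axis, 90 mm up. The wheel is a dark level ring, 124 mm across, top 87 mm up, on a fixed round grey housing 212 mm across. It takes 2 to 3 N at the handle, stays where left, and moves a stop plate. It starts within 0.6 rad of its counterclockwise stop and turns 5.2 rad clockwise (from above) from that stop.
- pointer_tip (a point): Tip of the red pointer on the wheel, 80 mm from the wheel's axis, exactly opposite the crank handle (180 degrees round), 76 mm above the worktop. It turns with the wheel.
- green_mark (a point): Inner end of the green mark (16 x 12 mm) on the white dial plate under the wheel, 80 mm from the wheel's axis, 66 mm up. The dial is fixed. The mark lies 1.6 to 3.5 rad clockwise (from above) of the pointer's start. A yellow mark, 65 degrees farther clockwise, is not wanted.

How it is judged:
By the outcome, as a careful person would: the job done as asked, in the order asked, and still so for the second after the job is handed in, with the robot touching nothing.
It also fails if it takes over 38 s, if anything falls off the work surface, if the arm or the gripper's body presses on something with over 40 N, if the wrist force passes 120 N, or if a joint passes its speed limit or range.

## Working session

There is one attempt and no reset: what is moved stays moved. The work goes in short steps, Python scripts to look and compute and a tool call to move; the robot and the scene stay as the last step left them, time stands still between calls to the robot, and variables do not carry over. Pictures are saved under pics/ and viewed, at most 10 in all, crops included, and the job is handed in when it is done.

Besides the shell and the picture viewer there is one more tool, called after "Call:" as name(argument=value, ...) on one line, values as JSON. play_rows: Moves the arm, as the interface text tells. Its arguments: {"type":"object","properties":{"translation":{"type":"array","items":{"type":"array","items":{"type":"number","minimum":-1,"maximum":1}}},"twist":{"type":"array","items":{"type":"array","items":{"type":"number","minimum":-1,"maximum":1}}},"gripper":{"type":"array","items":{"type":"number"}}},"required":["translation","twist","gripper"]}

```bash
mkdir -p pics; python3 - <<'E'
from bench import robot
import cv2
o=robot.get_obs();print(o['time'],o['tool_pos'],o['ee_rot'],o['width'])
ims=[]
for c in("scene","side"):
    im=robot.snapshot(c);cv2.imwrite(f"pics/{c}0.png",im[...,::-1])
    for n in("crank_grip","wheel_hub","pointer_tip","green_mark"):
        print(c,n,[(r['score'],r['centre']) for r in robot.spot_point(n,c)[:2]])
print(robot.get_obs()['time'])
E
```

```text
0.0 [0.23260237 0.49826483 0.40350981] [-3.13941635e+00 -2.13253516e-04  2.70482406e+00] 0.09432855178652849
scene crank_grip [(0.79, [0.4568, -0.163, 0.1183])]
scene wheel_hub [(0.91, [0.493, -0.2095, 0.0879])]
scene pointer_tip [(0.87, [0.5418, -0.2703, 0.0733])]
scene green_mark [(0.75, [0.4126, -0.2007, 0.0662])]
side crank_grip [(0.57, [0.4574, -0.1681, 0.1162])]
side wheel_hub [(0.7, [0.4944, -0.2057, 0.0916])]
side pointer_tip [(0.89, [0.5397, -0.2666, 0.0803])]
side green_mark [(0.71, [0.4126, -0.2033, 0.0662])]
0.5
```

View pics/scene0.png

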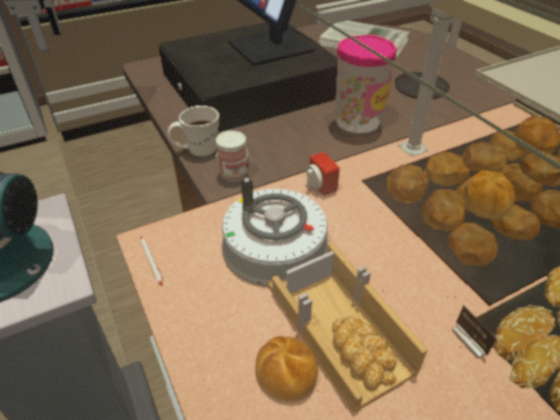

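View pics/side0.png

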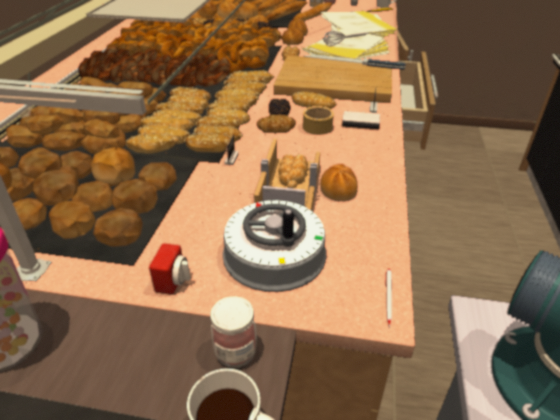

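The scene view shows the wheel at about (274,215), with the crank at (247,190), the red pointer at (309,228), green at (231,234) and yellow at (243,200). The side view agrees, with green at (318,238) and yellow at (282,261). Next I'll check the obstacles on the way.

```bash
cat > h.py <<'E'
from bench import robot
import cv2, numpy as np
def P(c):
    m=robot.camera_model(c);R=cv2.Rodrigues(np.array(m['rvec'],float))[0]
    return np.array(m['camera_matrix'])@np.c_[R,np.array(m['tvec'],float).ravel()]
def tri(a,b):
    X=cv2.triangulatePoints(P('scene'),P('side'),np.array(a,float)[:,None],np.array(b,float)[:,None])[:,0];return X[:3]/X[3]
def proj(c,X):
    p=P(c)@np.r_[X,1];return p[:2]/p[2]
def onz(c,uv,z):
    M=P(c);A=M[:,[0,1,3]].copy();A[:,2]+=M[:,2]*z
    p=np.linalg.solve(A,[*uv,1]);return p[:2]/p[2]
E
python3 - <<'E'
from h import *
np.set_printoptions(precision=3,suppress=True)
for n,a,b in[('jar',(232,142),(233,312)),('mug',(200,118),(225,390)),('post base',(413,148),(30,270)),('crank top',(247,181),(288,213)),('red box',(322,158),(167,250)),
 ('hub',(274,214),(273,224)),('green',(231,234),(318,238)),('ptr',(309,228),(258,204)),('yellow',(243,200),(282,261))]:
    print(n,tri(a,b))
for uv in[(366,130),(200,152)]: print('base',onz('scene',uv,0))
print(onz('scene',(366,45),.2),onz('scene',(366,45),.25),onz('scene',(240,85),.1),onz('scene',(440,20),.3),onz('scene',(440,20),.4))
E
```

```text
jar [0.511 0.031 0.094]
mug [0.486 0.16  0.094]
post base [ 0.956 -0.073 -0.002]
crank top [ 0.459 -0.164  0.143]
red box [ 0.667 -0.096  0.08 ]
hub [ 0.494 -0.205  0.08 ]
green [ 0.406 -0.199  0.063]
ptr [ 0.536 -0.265  0.077]
yellow [ 0.464 -0.124  0.064]
base [0.898 0.048]
base [0.474 0.16 ]
[0.92 0.12] [0.845 0.026] [0.632 0.255] [ 0.989 -0.036] [ 0.78  -0.233]
```

Call:
play_rows(translation=[[0, 0, 0], [0, 0, 0], [0, 0, 0], [0, 0, 0], [0, 0, 0], [-0.3, -0.9, 0], [-0.3, -0.9, 0], [-0.3, -0.9, 0]], twist=[[0, 0, -1], [0, 0, -1], [0, 0, -1], [0, 0, -1], [0, 0, -0.37], [0, 0, 0], [0, 0, 0], [0, 0, 0]], gripper=[1, 1, 1, 1, 1, 1, 1, 1])

```text
time: 1.3
tool_pos: [0.2688, 0.3893, 0.4046]
ee_rot: [-3.142, 0.0, -3.14]
wrist_force: [0.5, 0.3, 0.6]
width: 0.0942
finger_force: 0.0
```

Call:
play_rows(translation=[[-0.3, -1, 0], [-0.3, -1, 0], [-0.3, -1, 0], [-0.3, -1, 0], [-0.3, -1, 0], [-0.3, -1, 0], [-0.3, -1, 0], [-0.3, -1, 0]], twist=[[0, 0, 0], [0, 0, 0], [0, 0, 0], [0, 0, 0], [0, 0, 0], [0, 0, 0], [0, 0, 0], [0, 0, 0]], gripper=[1, 1, 1, 1, 1, 1, 1, 1])

```text
time: 2.1
tool_pos: [0.3647, 0.0687, 0.4051]
ee_rot: [3.141, 0.002, -3.141]
wrist_force: [1.0, 0.5, -0.4]
width: 0.0942
finger_force: 0.0
```

Call:
play_rows(translation=[[-0.4, -1, 0], [-0.4, -1, 0], [-0.4, -1, 0], [-0.4, -1, 0], [-0.4, -1, 0], [-0.35, -0.8, 0], [0, 0, 0]], twist=[[0, 0, 0], [0, 0, 0], [0, 0, 0], [0, 0, 0], [0, 0, 0], [0, 0, 0], [0, 0, 0]], gripper=[1, 1, 1, 1, 1, 1, 1])

```text
time: 2.8
tool_pos: [0.4597, -0.1649, 0.4038]
ee_rot: [-3.141, -0.001, 3.137]
wrist_force: [0.5, 0.5, -0.0]
width: 0.0939
finger_force: 0.0
```

```bash
python3 - <<'E'
from h import *
print(robot.get_obs()['tool_pos'],robot.get_obs()['joint_positions'])
im=robot.snapshot("wrist");cv2.imwrite("pics/w1.png",im[...,::-1])
for n in("crank_grip","wheel_hub","pointer_tip","green_mark"):
    print(n,[(r['score'],r['centre']) for r in robot.spot_point(n,"wrist")[:2]])
E
```

```text
[ 0.45967874 -0.16493605  0.40381221] [-4.60349910e-01 -5.03372762e-02  1.51223634e+00 -9.83954063e-04
  1.68030273e+00 -2.02677603e+00]
crank_grip [(0.58, [0.4571, -0.1636, 0.1182])]
wheel_hub []
pointer_tip []
green_mark [(0.63, [0.4133, -0.2048, 0.0696])]
```

View pics/w1.png

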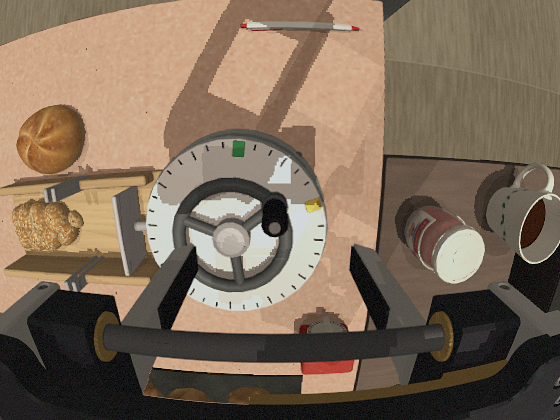

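The wrist view shows the hub at (230,238), the green mark at (238,148) with its inner end near (238,157), yellow at (313,206), and the crank at (274,215). The pointer is hidden behind the left finger. I'll measure positions from this view with the fisheye model.

```bash
cat >> h.py <<'E'
def wz(uv,z,m=None):
    m=m or robot.camera_model('wrist');K=np.array(m['camera_matrix']);R=cv2.Rodrigues(np.array(m['rvec'],float))[0];t=np.array(m['tvec'],float).ravel()
    q=np.array([(uv[0]-K[0,2])/K[0,0],(uv[1]-K[1,2])/K[1,1]]);th=np.hypot(*q)
    d=R.T@np.r_[q/th*np.sin(th),np.cos(th)];c=-R.T@t
    return (c+d*(z-c[2])/d[2])[:2]
E
python3 - <<'E'
from h import *
im=cv2.imread('pics/w1.png');hsv=cv2.cvtColor(im,cv2.COLOR_BGR2HSV)
g=cv2.inRange(hsv,(50,120,60),(80,255,255));g[:130]=0;g[170:]=0;g[:,:220]=0;g[:,260:]=0
ys,xs=np.nonzero(g);print(xs.min(),xs.max(),ys.min(),ys.max())
hub=wz((230.5,236),.09);gc=wz((xs.mean(),ys.mean()),.066)
d=gc-hub;print('hub',hub,'green c',gc,np.hypot(*d),np.degrees(np.arctan2(*d[::-1])))
# dial circle edge
for uv in[(147,225),(327,215),(238,310)]:print(wz(uv,.066),np.hypot(*(wz(uv,.066)-hub)))
print(wz((271,204),.146),wz((274,228),.146),wz((313,206),.066)-hub)
E
```

```text
233 244 141 156
hub [ 0.48818388 -0.20209593] green c [ 0.40557885 -0.19527163] 0.08288644223253192 175.27731582476446
[ 0.48594615 -0.29834498] 0.09627505628901033
[ 0.47373919 -0.10474382] 0.09841789513986439
[ 0.5899847  -0.20118725] 0.1018048781725695
[ 0.44090683 -0.16228043] [ 0.46024706 -0.15991638] [-0.02403516  0.08231253]
```

Call:
play_rows(translation=[[0, 0, 0.8], [0, 0, 0.8], [0, 0, 0.8], [0, 0, 0.1], [0, 0, 0]], twist=[[0, 0, 0], [0, 0, 0], [0, 0, 0], [0, 0, 0], [0, 0, 0]], gripper=[1, 1, 1, 1, 1])

```text
time: 3.55
tool_pos: [0.4585, -0.1606, 0.3046]
ee_rot: [3.141, -0.001, -3.14]
wrist_force: [0.6, 0.1, 0.2]
width: 0.0943
finger_force: 0.0
```

Call:
play_rows(translation=[[0, 0, 0], [0, 0, 0], [0, 0, 0], [0, 0, 0], [0, 0, 0], [0, 0, 0], [0, 0, 0], [0, 0, 0]], twist=[[0, 0, 0], [0, 0, 0], [0, 0, 0], [0, 0, 0], [0, 0, 0], [0, 0, 0], [0, 0, 0], [0, 0, 0]], gripper=[-1, -1, -1, -1, -1, -1, -1, -1])

```text
time: 4.35
tool_pos: [0.4588, -0.1616, 0.3046]
ee_rot: [3.141, -0.0, -3.141]
wrist_force: [-0.1, -0.2, 0.7]
width: 0.0333
finger_force: 0.0
```

```bash
python3 - <<'E'
from h import *
o=robot.get_obs();print(o['time'],o['tool_pos'],o['wrist_force'],o['width'])
h=np.array([.4935,-.206]);p=o['tool_pos'][:2];d=p-h;a0=np.arctan2(d[1],d[0]);print(np.hypot(*d),np.degrees(a0))
a1=np.radians(-4.5);n=24;A=np.linspace(a0,a1,n+1)
X=h+.055*np.c_[np.cos(A),np.sin(A)];print(X[0])
for a,r in zip(A[1:],np.diff(X,axis=0)*[-25,25]):print(round(np.degrees(a),1),r.round(3).tolist())
E
```

```text
4.35 [ 0.45878966 -0.16161283  0.30455989] [-0.06617896 -0.23572827  0.73173834] 0.03326241639998856
0.05634739195420534 128.02506467287753
[ 0.45961966 -0.16267423]
122.5 [-0.108, 0.076]
117.0 [-0.115, 0.066]
111.5 [-0.121, 0.054]
105.9 [-0.125, 0.042]
100.4 [-0.129, 0.03]
94.9 [-0.131, 0.018]
89.4 [-0.132, 0.005]
83.9 [-0.132, -0.008]
78.3 [-0.131, -0.021]
72.8 [-0.128, -0.033]
67.3 [-0.125, -0.045]
61.8 [-0.12, -0.057]
56.2 [-0.114, -0.068]
50.7 [-0.106, -0.079]
45.2 [-0.098, -0.089]
39.7 [-0.089, -0.098]
34.2 [-0.08, -0.106]
28.6 [-0.069, -0.113]
23.1 [-0.058, -0.119]
17.6 [-0.046, -0.124]
12.1 [-0.034, -0.128]
6.5 [-0.021, -0.131]
1.0 [-0.009, -0.132]
-4.5 [0.004, -0.132]
```

Call:
play_rows(translation=[[0, 0, 0], [0, 0, 0], [0, 0, 0], [0, 0, 0]], twist=[[0, 0, 0], [0, 0, 0], [0, 0, 0], [0, 0, 0]], gripper=[-1, -1, -1, -1])

```text
time: 4.75
tool_pos: [0.4589, -0.1622, 0.3046]
ee_rot: [-3.14, 0.0, 3.141]
wrist_force: [-0.2, -5.2, -2.3]
width: 0.0211
finger_force: 30.0
```

Call:
play_rows(translation=[[-0.108, 0.076, 0], [-0.115, 0.066, 0], [-0.121, 0.054, 0], [-0.125, 0.042, 0], [-0.129, 0.03, 0], [-0.131, 0.018, 0], [-0.132, 0.005, 0], [-0.132, -0.008, 0]], twist=[[0, 0, 0], [0, 0, 0], [0, 0, 0], [0, 0, 0], [0, 0, 0], [0, 0, 0], [0, 0, 0], [0, 0, 0]], gripper=[-1, -1, -1, -1, -1, -1, -1, -1])

```text
time: 5.55
tool_pos: [0.498, -0.1519, 0.3046]
ee_rot: [-3.137, -0.003, 3.141]
wrist_force: [-3.9, -9.3, -0.6]
width: 0.0212
finger_force: 30.0
```

Call:
play_rows(translation=[[-0.131, -0.031, 0], [-0.128, -0.043, 0], [-0.125, -0.045, 0], [-0.12, -0.057, 0], [-0.114, -0.068, 0], [-0.106, -0.079, 0], [-0.098, -0.089, 0], [-0.089, -0.098, 0]], twist=[[0, 0, 0], [0, 0, 0], [0, 0, 0], [0, 0, 0], [0, 0, 0], [0, 0, 0], [0, 0, 0], [0, 0, 0]], gripper=[-1, -1, -1, -1, -1, -1, -1, -1])

```text
time: 6.35
tool_pos: [0.5335, -0.1713, 0.3046]
ee_rot: [-3.141, -0.007, 3.141]
wrist_force: [-8.0, -3.6, 3.3]
width: 0.0213
finger_force: 30.0
```

```bash
python3 - <<'E'
from h import *
o=robot.get_obs();print(o['time'],o['tool_pos'],o['wrist_force'],o['width'])
p=[(.4589,-.1622),(.498,-.1519),o['tool_pos'][:2]]
A=np.array([[2*x,2*y,1] for x,y in p]);s=np.linalg.solve(A,[x*x+y*y for x,y in p]);print(s[:2],np.sqrt(s[2]+s[0]**2+s[1]**2))
E
```

```text
6.35 [ 0.5335165  -0.1712855   0.30459332] [-8.03743358 -3.55489723  3.3445513 ] 0.02127827852524877
[ 0.49140181 -0.20621658] 0.05471587771227711
```

Call:
play_rows(translation=[[-0.065, -0.106, 0], [-0.054, -0.113, 0], [-0.053, -0.119, 0], [-0.046, -0.124, 0], [-0.034, -0.128, 0], [-0.021, -0.131, 0], [0, 0, 0]], twist=[[0, 0, 0], [0, 0, 0], [0, 0, 0], [0, 0, 0], [0, 0, 0], [0, 0, 0], [0, 0, 0]], gripper=[-1, -1, -1, -1, -1, -1, -1])

```text
time: 7.05
tool_pos: [0.5455, -0.1997, 0.3046]
ee_rot: [3.141, -0.002, 3.141]
wrist_force: [-4.6, 0.0, 3.3]
width: 0.0213
finger_force: 30.0
```

```bash
python3 - <<'E'
from h import *
o=robot.get_obs();p=o['tool_pos'][:2];print(o['time'],p,o['wrist_force'])
d=p-[.4914,-.2062];print(np.hypot(*d),np.degrees(np.arctan2(*d[::-1])))
w=robot.snapshot("wrist");m=robot.camera_model('wrist')
s=robot.snapshot("scene");e=robot.snapshot("side")
for c in("scene","side","wrist"):
    for n in("pointer_tip","green_mark"): print(c,n,[(r['score'],r['centre']) for r in robot.spot_point(n,c)[:2]])
cs=cv2.resize(s[180:280,200:340],None,fx=4,fy=4,interpolation=2)
ce=cv2.resize(e[190:290,215:355],None,fx=4,fy=4,interpolation=2)
cv2.imwrite("pics/w2.png",w[...,::-1])
cv2.imwrite("pics/b2.png",np.r_[cs[:,:],ce][:800,:,::-1][::1][:800]) if 0 else cv2.imwrite("pics/b2.png",cv2.resize(np.c_[cs,ce],(800,286))[...,::-1])
E
```

```text
7.05 [ 0.54548241 -0.19969646] [-4.57416861  0.01445287  3.28069209]
0.05447204242726698 6.857025530337509
scene pointer_tip [(0.96, [0.4162, -0.2169, 0.0757])]
scene green_mark [(0.95, [0.4125, -0.2004, 0.0657])]
side pointer_tip [(0.75, [0.5486, -0.2032, 0.1185]), (0.73, [0.4146, -0.2166, 0.0764])]
side green_mark [(0.78, [0.4136, -0.2043, 0.0667])]
wrist pointer_tip [(0.9, [0.4128, -0.2184, 0.0753])]
wrist green_mark [(0.57, [0.413, -0.2041, 0.0692])]Traceback (most recent call last):
  File "<stdin>", line 11, in <module>
cv2.error: OpenCV(4.12.0) /io/opencv/modules/imgcodecs/src/loadsave.cpp:1058: error: (-215:Assertion failed) image.channels() == 1 || image.channels() == 3 || image.channels() == 4 in function 'imwrite_'
```

View pics/w2.png

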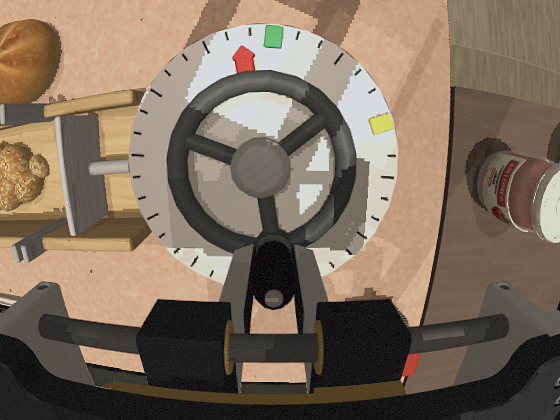

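The wrist view has the red pointer tip at (243,46) and the green mark at (274,37), so a bit more clockwise turning is needed.

```bash
cat >> h.py <<'E'
def ang(w,m,save=None):
    hsv=cv2.cvtColor(w,cv2.COLOR_RGB2HSV);h=np.array([.4914,-.2062])
    def cen(lo,hi):
        k=cv2.inRange(hsv,lo,hi);k[110:]=0;k[:,:180]=0;k[:,340:]=0
        n,l,s,c=cv2.connectedComponentsWithStats(k);i=1+s[1:,4].argmax();return c[i],s[i],l==i
    g,gs,gk=cen((50,100,50),(80,255,255));r,rs,rk=cen((0,150,80),(8,255,255))
    ty,tx=np.nonzero(rk);tip=(tx[ty<=ty.min()+1].mean(),ty.min())
    hub=wz((260,166),.09,m);print('hub seen',hub,'px green',g,'red',r,'tip',tip)
    for hh in(h,hub):
        f=lambda uv,z:(lambda d:(np.hypot(*d).round(4),np.degrees(np.arctan2(d[1],d[0])).round(1)%360))(wz(uv,z,m)-hh)
        print('green',f(g,.066),'red c',f(r,.076),'tip',f(tip,.076))
E
python3 - <<'E'
from h import *
w=cv2.imread('pics/w2.png')[...,::-1].copy();ang(w,robot.camera_model('wrist'))
E
```

```text
hub seen [ 0.49173525 -0.20762444] px green [273.04021448  36.39410188] red [243.67548077  59.73557692] tip (np.float64(242.0), np.int64(46))
green (np.float64(0.0854), np.float64(175.8)) red c (np.float64(0.0681), np.float64(190.4)) tip (np.float64(0.0774), np.float64(189.9))
green (np.float64(0.0859), np.float64(174.8)) red c (np.float64(0.0682), np.float64(189.1)) tip (np.float64(0.0775), np.float64(188.9))
```

Call:
play_rows(translation=[[0.01, -0.13, 0], [0.015, -0.13, 0], [0.01, -0.06, 0], [0, 0, 0], [0, 0, 0]], twist=[[0, 0, 0], [0, 0, 0], [0, 0, 0], [0, 0, 0], [0, 0, 0]], gripper=[-1, -1, -1, -1, -1])

```text
time: 8.0
tool_pos: [0.5449, -0.2125, 0.3046]
ee_rot: [-3.141, 0.002, -3.141]
wrist_force: [1.1, 0.1, -1.1]
width: 0.0212
finger_force: 30.0
```

```bash
python3 - <<'E'
from h import *
m=robot.camera_model('wrist');w=robot.snapshot("wrist");ang(w,m);cv2.imwrite("pics/w3.png",w[...,::-1])
s=robot.snapshot("scene");e=robot.snapshot("side")
cv2.imwrite("pics/b3.png",cv2.resize(np.concatenate([s[180:280,200:340],e[190:290,215:355]],1),(800,286),interpolation=2)[...,::-1])
E
```

```text
hub seen [ 0.49200663 -0.22075389] px green [293.02601156  35.22254335] red [290.92957746  57.9600939 ] tip (np.float64(292.0), np.int64(44))
green (np.float64(0.0859), np.float64(175.7)) red c (np.float64(0.0678), np.float64(176.2)) tip (np.float64(0.0772), np.float64(176.2))
green (np.float64(0.0888), np.float64(166.3)) red c (np.float64(0.0708), np.float64(164.4)) tip (np.float64(0.0801), np.float64(165.8))
```

View pics/w3.png

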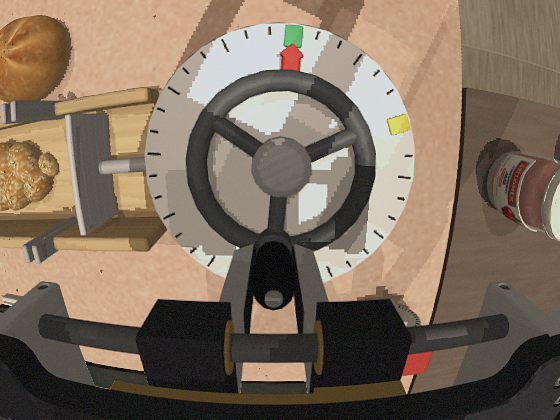

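View pics/b3.png

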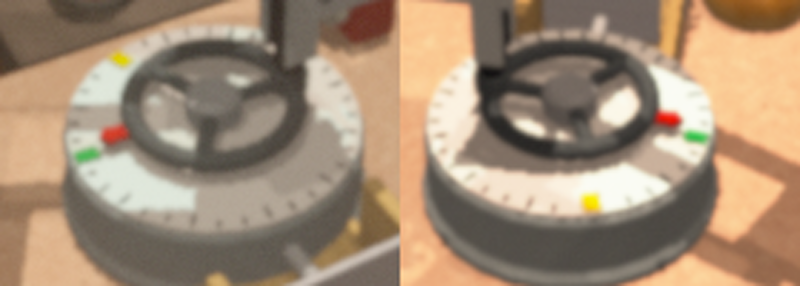

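The wrist view shows the pointer tip (292,44) in line with the green mark (293,35), and both side crops agree. I'll release and rise.

Call:
play_rows(translation=[[0, 0, 0], [0, 0, 0], [0, 0, 0], [0, 0, 0], [0, 0, 0], [0, 0, 0], [0, 0, 0], [0, 0, 0]], twist=[[0, 0, 0], [0, 0, 0], [0, 0, 0], [0, 0, 0], [0, 0, 0], [0, 0, 0], [0, 0, 0], [0, 0, 0]], gripper=[1, 1, 1, 1, 1, 1, 1, 1])

```text
time: 8.95
tool_pos: [0.5445, -0.2123, 0.3047]
ee_rot: [3.142, 0.0, -3.141]
wrist_force: [-0.6, -0.3, 0.1]
width: 0.0817
finger_force: 0.0
```

```bash
python3 - <<'E'
from h import *
m=robot.camera_model('wrist');w=robot.snapshot("wrist");ang(w,m);cv2.imwrite("pics/w4.png",w[...,::-1])
print(robot.get_obs()['width'],robot.get_obs()['wrist_force'])
E
```

```text
hub seen [ 0.49122314 -0.220437  ] px green [292.42571429  36.57142857] red [290.2835443   59.15949367] tip (np.float64(291.6), np.int64(45))
green (np.float64(0.0859), np.float64(175.8)) red c (np.float64(0.0678), np.float64(176.3)) tip (np.float64(0.0774), np.float64(176.1))
green (np.float64(0.0879), np.float64(166.5)) red c (np.float64(0.07), np.float64(164.6)) tip (np.float64(0.0795), np.float64(165.8))
0.08541949479571595 [-0.67794823 -0.07172238 -1.23064583]
```

Still aligned to within 0.5° after letting go. Now straight up.

Call:
play_rows(translation=[[0, 0, -0.5], [0, 0, -0.8], [0, 0, -0.8], [0, 0, -0.6], [0, 0, 0], [0, 0, 0]], twist=[[0, 0, 0], [0, 0, 0], [0, 0, 0], [0, 0, 0], [0, 0, 0], [0, 0, 0]], gripper=[1, 1, 1, 1, 1, 1])

```text
time: 9.6
tool_pos: [0.5445, -0.2123, 0.4124]
ee_rot: [-3.142, 0.0, -3.141]
wrist_force: [0.5, -0.3, -0.4]
width: 0.094
finger_force: 0.0
```

```bash
python3 - <<'E'
from h import *
w=robot.snapshot("wrist");cv2.imwrite("pics/w5.png",w[...,::-1])
E
```

```text
(no output)
```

View pics/w5.png

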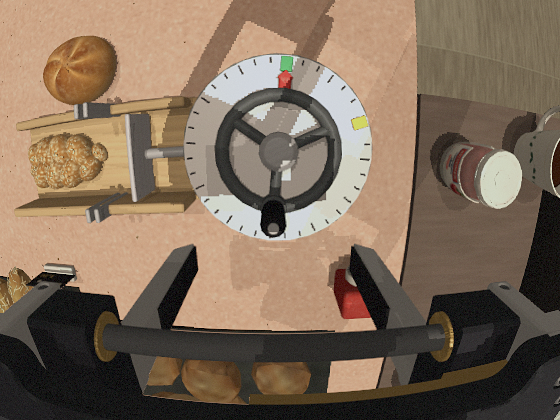

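The picture shows the pointer (286,76) on the green mark (287,64), and the gripper is clear of the wheel.

```bash
python3 -c "
from bench import robot
print(robot.close_job())"
```

```text
the job is handed in; nothing more can be done
None
```

The handwheel is set with its red pointer on the green mark (within about 0.5°), the gripper has let go and is clear, and the job was handed in at about 9.7 s.

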